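# Refit the cooker knob and hold it pressed

### The job

The black control knob of the small gas cooker is parked in the white knob keeper: slide it along the slot and out of the keeper's open end, since the overhanging lips stop it from being lifted out. Turn it so that the flat in its bore (under the white pointer line) matches the flat of the brass D-shaft on the cooker (the side of the white tick), push it fully home on the shaft, then press knob and shaft down as far as the spring travel goes and finish while still gripping the knob and holding it pressed down. Leave the other things on the counter where they stand.

Things in the scene. Friction and masses are not known exactly. Their poses are not given: they have to be found in the camera images.
- knob_center (a point): Loose black knob, 46 mm high, 0.07 kg, upright in the keeper; point on its axis, 23 mm above its underside. z up; white pointer line (top, end face and skirt) on its -x side. Skirt: 48 mm diameter, 6 mm high; neck 26 mm diameter, to 18 mm height; above it a grip bar 40 mm long (x), 12 mm thick (y), from 16 to 46 mm height: grip it across y, above the lips.
- knob_mouth (a point): Centre of the bore's mouth on the knob's underside, 23 mm below knob_center, same axes. The bore is D-shaped: 15.8 mm diameter, flat on the -x side 2.7 mm from the axis, 15 mm deep, 1.5 mm lead-in at the mouth. It goes on only with its flat on the side of the shaft's flat, within about 0.15 rad.
- keeper_exit (a point): Point on the keeper's base plate beyond the open end of the slot, on its centre line, 55 mm from the keeper's origin along its -y, 4 mm above the counter. A knob standing here (knob_center 23 mm above it) is clear of the lips and can be lifted.
- keeper: White knob keeper, fixed. Origin: under the centre of its base plate, 75 (x) x 170 (y) x 4 mm. The slot runs along y at x = 0: closed at the +y end, open at -y. The knob's skirt stands on the plate in a 54 mm wide channel under two lips (12 to 16 mm above the counter, y = -15 to +85 mm) with a 31 mm gap between them for the neck; beyond y = -15 mm the plate is open above.
- shaft_tip (a point): Centre of the top of the brass D-shaft, on the cooker. z up; its flat faces -x. 14 mm diameter, flat 2 mm from the axis, chamfered top; stands 25 mm above the steel deck, 23 mm above the black bezel, whose white tick is on the flat's side. It does not turn. Knob fully home: roof of the bore on this point, knob's underside 15 mm below it, knob_center 8 mm above it.
- plunger (a joint): Travel of the D-shaft pushed straight down into the cooker, in m: 0 at rest, 0.006 at the lower stop. It springs back: about 4 N starts it, 9 N takes it to 4 mm, 12 N to the stop.
- cooker: One-burner gas cooker, fixed: 170 mm (x) by 270 mm (y), steel deck 55 mm above the counter. Origin: centre of its underside. Its burner is at y = -55 mm (pan support 85 mm above the counter, 73 mm in radius); the D-shaft stands near x = -10, y = +85 mm.
- cup: Bystander: red cup 58x85x51 mm; origin under its centre.
- jar: Bystander: glass sugar pourer 72x72x161 mm; origin under its centre.
- shaker: Bystander: cocoa shaker 44x44x90 mm; origin under its centre.
- tamper: Bystander: tamper with wooden handle 58x58x93 mm; origin under its centre.
There are look-alikes about, which are no part of the job. Leave any purple or red look-alike of the part that bears knob_center alone.

How it is judged:
On the way:
1. the knob has been slid out of the open end of the keeper, clear of the lips (y of knob_mouth in the frame of keeper below -0.038 m), for 0.05 s.
At the end, for the whole second after the job is handed in: The knob is fully home on the D-shaft (underside over 12.5 mm below the shaft's tip, axes within 3 mm, tilt under 0.12 rad, flats matched within 0.3 rad), the shaft is pressed down more than 4 of its 6 mm, and the fingers still hold the knob (contact over 2 N) (horizontal distance between knob_mouth and shaft_tip below 0.003 m and z of knob_mouth in the frame of shaft_tip below -0.0125 m and angle between the x axis of knob_center and the x axis of shaft_tip, either way round below 0.3 rad and angle between knob_center's own z axis and vertical below 0.12 rad and value of joint plunger above 0.004 m and contact force between the fingers and knob above 2 N); the arm keeps its last pose, push and grip.
It fails at once if the red cup is pushed more than 30 mm or knocked over (distance of cup from where it was at the start of the episode above 0.03 m or angle between cup's own z axis and vertical above 0.5 rad).
It fails at once if the sugar pourer is pushed more than 30 mm or knocked over (distance of jar from where it was at the start of the episode above 0.03 m or angle between jar's own z axis and vertical above 0.5 rad).
It fails at once if the cocoa shaker is pushed more than 30 mm or knocked over (distance of shaker from where it was at the start of the episode above 0.03 m or angle between shaker's own z axis and vertical above 0.5 rad).
It fails at once if the tamper is pushed more than 30 mm or knocked over (distance of tamper from where it was at the start of the episode above 0.03 m or angle between tamper's own z axis and vertical above 0.5 rad).
It also fails if it takes over 35 s, if anything falls off the work surface, if the arm or the gripper's body presses on something with over 40 N, if the wrist force passes 120 N, or if a joint passes its speed limit or range.

### The arm

A 6-joint arm with a two-finger parallel gripper is mounted at the origin on a cart in front of the work surface, level with it; the furniture and walls round the work are solid. World frame = base frame: x ahead of the robot, y to its left, z up, the work surface at z = 0. Lengths are in m, angles in rad, forces in N, time in s.
With the tool pointing down it reaches from about 0.3 to 0.775 m from the base axis. Payload 14.6 kg.
Tool frame: the origin (TCP) lies midway between the tips of the shut fingers; the grasp point (between the pads) lies 19 mm behind it; z points along the fingers, y is the line along which they close (so a half turn about z gives the same grasp; the last joint's range is limited). The gripper opens to 85 mm and grips with 20 to 120 N. Pads are 22 mm wide; open, the fingers measure 114 mm over their backs; the gripper's body (76 mm by 85 mm) begins 54 mm behind the grasp point. The pads swing forward as they close: fully open they stand 13 mm farther back than shut.
Start: joints at [-1.34, 0.3, 1.521, -0, 1.321, -0.067], TCP at [0.161, -0.526, 0.231] pointing down, gripper open.
Joint ranges: [-3.03, 3.03], [-0.79, 2.21], [0.23, 2.52], [-1.04, 4.18], [0, 3.07], [-2.55, 2.55]. Speed limits (rad/s): [2.22, 2.22, 2.57, 3.14, 3.14, 3.14].

### API

Orientations are given as a unit quaternion [w, x, y, z].
In Python, from rig import r gives the robot as it stands.
- The arm moves only by the tool drive_tool, never from a script. Its argument "deltas" is a list of rows, each an object with "dp": the shift along the world's x, y, z in mm, a list of three; "angular": the turn, a rotation vector about the world's x, y, z in degrees, a list of three. In form: [{"dp": [dx, dy, dz], "angular": [rx, ry, rz]}, ...]. A call has 1 to 12 rows; each row shifts and turns the commanded pose from where the row before left it; what a row does not reach is not made up. A row lasts 1/8 s, in which the tool goes at most 62.5 mm and 10.7 degrees, less where a joint would pass 70% of its speed; a pose out of reach is approached as far as the arm can. A call with a gripper value outside its range is refused whole. "hand" is the finger opening in mm, from 0 to 85.4, set as the call begins (left out, the last holds). The fingers move at their own pace and stop on an object; "squeeze" is the grip in N (left out, the last holds). Time passes only in rows, so rows that do not move let the fingers close. It gives the time, the measured TCP pose, the force, the opening and the grip force at its end, in the units of the state.
- r.sense(): the state, without advancing time (a new reading comes with each control period).
- r.grab_frame(name): name is "side" or "top" or "wrist"; returns a dict with "img" (480x640x3 uint8, blue, green, red), "range_z" (480x640 float32, m along the optical axis (not along the pixel's ray), 0 where there is no reading), "camera_matrix" (3x3 intrinsics, pixels), "k1" (the pictures are not rectified: a ray, as slopes to the right and down, at radius r is drawn at 1 + k1 r^2 times it, then the intrinsics apply), "world_from_camera" (4x4, takes a point from camera to world coordinates); the wrist camera has in their place "tool_from_camera" (4x4, takes a point from camera to tool coordinates, whose origin is the TCP and whose axes are the flange's). Camera axes: x right, y down, z forward; pixel columns grow to the right and rows downward; lengths in m; the calibration is good to about 2 mm. A picture is of the moment at which its call begins: read the wrist's pose just before it.
- r.finish_job(): hands the job in; it is judged then, once.
Trained networks look in the newest picture that a camera, given by its name, has taken for a name from the list of things; names that differ only in an ending like _2 or _b are one class to them, and where a whole thing is asked for, a point or a joint stands for the part that bears it (a point fixed in the world has none). Each returns a list of dicts, best first, with "confidence" (0 to 1); they miss things now and then, are a little off and sometimes report something else, mostly with a low value. They report only what shows in the picture. A call takes as long as a camera call. They do not tell look-alikes from the thing itself.
- r.boxes_of(name, camera): "position" ([column, row] in pixels, amid what is visible of it).
- r.trace(name, camera): "mask" (480x640 bool, what is visible of it) and "position" ([column, row] in pixels, amid what is visible of it).
The state is a dict: "time_s": time; "joint_positions": joint angles; "joint_velocities": joint speeds; "joint_efforts": joint torques, N m; "position": TCP position; "orientation": TCP orientation; "wrist_force": force on the tool from outside, world axes, zero at the start; "wrist_torque": the same for the moment, N m; "opening": finger opening in m; "finger_force": force on a finger pad.
Only numpy, scipy, OpenCV 4.12 (cv2) and the standard library are available. Lean on these libraries where they do the work, as an engineer would, in place of code of your own. Each camera call takes 0.05 s, during which the arm holds its last target. There are 200 camera calls.

## Working session

There is one attempt and no reset: what is moved stays moved. The work goes in short steps, Python scripts to look and compute and a tool call to move; the robot and the scene stay as the last step left them, time stands still between calls to the robot, and variables do not carry over. Pictures are saved under pics/ and viewed, at most 10 in all, crops included, and the job is handed in when it is done.

Besides the shell and the picture viewer there is one more tool, called after "Emit:" by a JSON object that holds its "api" and its "payload". drive_tool: Moves the arm, as the interface text tells. Its arguments: {"type":"object","properties":{"deltas":{"type":"array","items":{"type":"object","properties":{"dp":{"type":"array","items":{"type":"number"}},"angular":{"type":"array","items":{"type":"number"}}}}},"hand":{"type":"number"},"squeeze":{"type":"number"}},"required":["deltas"]}

```bash
mkdir -p pics
cat > h.py <<'E'
import numpy as np,cv2
from rig import r
def ray(f,uv):
    K=f["camera_matrix"]; d=np.array([(uv[0]-K[0][2])/K[0][0],(uv[1]-K[1][2])/K[1][1]]); s=d.copy()
    for _ in range(20): s=d/(1+f["k1"]*(s@s))
    return np.array([s[0],s[1],1.])
def W(f):
    if "world_from_camera" in f: return np.array(f["world_from_camera"])
    from scipy.spatial.transform import Rotation as R
    T=np.eye(4); q=f["st"]["orientation"]; T[:3,:3]=R.from_quat([q[1],q[2],q[3],q[0]]).as_matrix(); T[:3,3]=f["st"]["position"]
    return T@np.array(f["tool_from_camera"])
def grab(n):
    s=r.sense(); f=r.grab_frame(n); f["st"]=s; return f
def at_depth(f,uv):
    z=f["range_z"][int(round(uv[1])),int(round(uv[0]))]; return (W(f)@np.append(ray(f,uv)*z,1))[:3]
def at_z(f,uv,h):
    T=W(f); d=T[:3,:3]@ray(f,uv); o=T[:3,3]; return o+d*(h-o[2])/d[2]
E
python3 - <<'E'
from h import *
for n in("top","side"):
    f=grab(n); cv2.imwrite(f"pics/{n}0.png",f["img"])
    print(n,W(f)[:3,3].round(3),W(f)[:3,2].round(2))
    for k in ("knob_center","keeper","cooker","shaft_tip","cup","jar","shaker","tamper"):
        for b in r.boxes_of(k,n): print(k,np.round(b["position"]),round(b["confidence"],2),at_depth(f,b["position"]).round(3))
E
```

```text
top [ 0.089 -0.2    1.832] [ 0.25  0.08 -0.97]
knob_center [275. 236.] 0.64 [0.464 0.055 0.048]
knob_center [198. 198.] 0.47 [0.502 0.363 0.042]
knob_center [213. 224.] 0.41 [0.431 0.278 0.044]
keeper [224. 234.] 0.77 [0.417 0.235 0.007]
cooker [335. 255.] 0.82 [ 0.465 -0.162  0.055]
shaft_tip [213. 225.] 0.21 [0.425 0.272 0.058]
cup [164. 205.] 0.62 [0.444 0.484 0.011]
jar [415. 286.] 0.78 [ 0.435 -0.443  0.133]
shaker [440. 298.] 0.63 [ 0.433 -0.541  0.086]
tamper [382. 213.] 0.57 [ 0.657 -0.27   0.068]
side [0.462 1.003 0.742] [ 0.07 -0.84 -0.53]
knob_center [356. 342.] 0.93 [0.433 0.284 0.02 ]
knob_center [315. 373.] 0.91 [0.514 0.381 0.019]
knob_center [343. 279.] 0.52 [0.473 0.068 0.028]
keeper [356. 332.] 0.79 [0.436 0.285 0.051]
cooker [346. 233.] 0.85 [ 0.474 -0.117  0.059]
cup [348. 412.] 0.94 [0.443 0.462 0.011]
jar [355. 186.] 0.59 [ 0.457 -0.429  0.063]
jar [354. 340.] 0.5 [0.437 0.287 0.031]
tamper [290. 214.] 0.72 [ 0.664 -0.275  0.019]
```

View pics/top0.png

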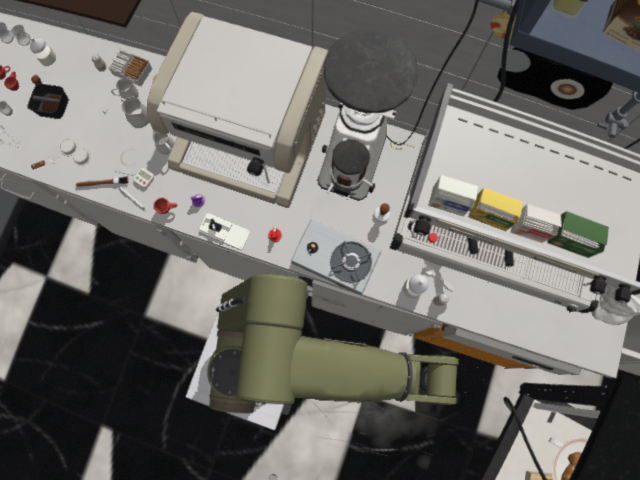

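View pics/side0.png

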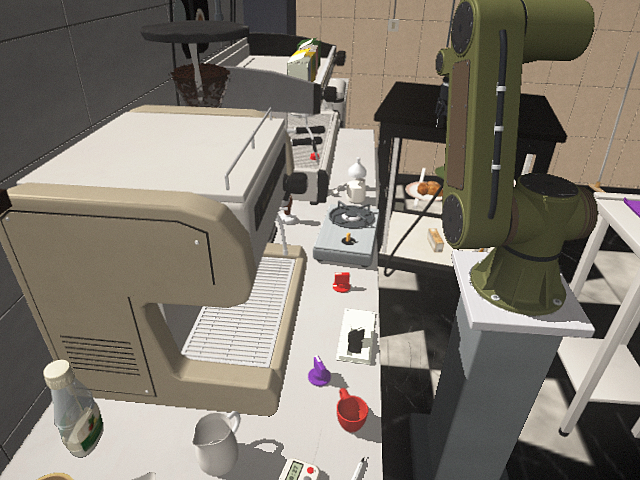

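Candidates for the knob are black in the keeper (top 213,225; side 356,340), purple (198,200) and red (275,236). I choose the black one, and will check it in a wrist crop. First I'll pass over the cooker.

Emit:
{"api": "drive_tool", "payload": {"deltas": [{"dp": [28,47,10],"angular": [0,0,0]},{"dp": [28,47,10],"angular": [0,0,0]},{"dp": [28,47,10],"angular": [0,0,0]},{"dp": [28,47,10],"angular": [0,0,0]},{"dp": [28,47,10],"angular": [0,0,0]},{"dp": [28,47,10],"angular": [0,0,0]},{"dp": [28,47,10],"angular": [0,0,0]},{"dp": [28,47,10],"angular": [0,0,0]},{"dp": [28,47,10],"angular": [0,0,0]},{"dp": [0,0,0],"angular": [0,0,0]},{"dp": [0,0,0],"angular": [0,0,0]}]}}

```text
time_s: 2.28
position: [0.4132, -0.103, 0.3211]
orientation: [0.0, 0.989, 0.149, -0.0]
wrist_force: [0.5, 0.7, -0.5]
opening: 0.0854
finger_force: 0.0
```

Run:
```python
from h import *
f=grab("wrist"); cv2.imwrite("pics/w1.png",f["img"]); np.savez("w1.npz",**{k:f[k] for k in("img","range_z","camera_matrix","k1","tool_from_camera")},W=W(f))
print(f["st"]["position"],f["st"]["orientation"],f["st"]["joint_positions"]); print(np.round(f["tool_from_camera"],3)); print(f["k1"],f["camera_matrix"])
for k in ("knob_center","keeper","cooker","shaft_tip"):
    for b in r.boxes_of(k,"wrist"): print(k,np.round(b["position"]),round(b["confidence"],2),at_depth(f,b["position"]).round(3))
```

```text
[ 0.41316929 -0.10295093  0.32108881] [ 7.59702385e-06  9.88894422e-01  1.48619600e-01 -1.93924837e-04] [-3.30151391e-01 -4.25172849e-02  1.69918120e+00 -1.93055670e-04
  1.48526588e+00  9.42317008e-01]
[[ 0.001 -0.961 -0.276  0.071]
 [ 1.     0.001 -0.     0.   ]
 [ 0.    -0.276  0.961 -0.143]
 [ 0.     0.     0.     1.   ]]
-0.028482520480842956 [[421.22936118   0.         321.1268564 ]
 [  0.         421.22936118 231.96468935]
 [  0.           0.           1.        ]]
knob_center [184.  68.] 0.8 [0.481 0.059 0.025]
keeper [47. 75.] 0.7 [0.433 0.2   0.006]
cooker [399. 145.] 0.6 [ 0.473 -0.162  0.057]
shaft_tip [316. 127.] 0.59 [ 0.467 -0.082  0.08 ]
```

View pics/w1.png

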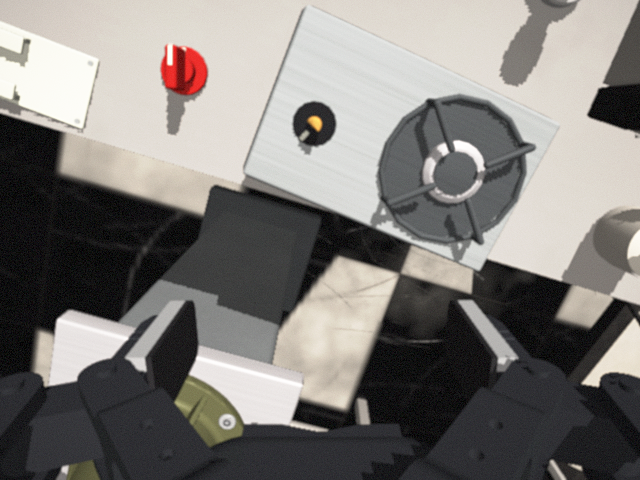

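Emit:
{"api": "drive_tool", "payload": {"deltas": [{"dp": [0,5,-40],"angular": [0,0,0]},{"dp": [0,5,-40],"angular": [0,0,0]},{"dp": [0,5,-40],"angular": [0,0,0]},{"dp": [0,0,0],"angular": [0,0,0]}]}}

```text
time_s: 3.02
position: [0.4122, -0.0878, 0.1996]
orientation: [-0.001, 0.989, 0.148, -0.002]
wrist_force: [-0.1, -0.5, 0.9]
opening: 0.0852
finger_force: 0.0
```

Run:
```python
from h import *
d=np.load("w1.npz"); f1={k:d[k] for k in d}; f1["world_from_camera"]=d["W"]
c=[at_z(f1,p,.055) for p in((308,5),(245,180),(558,125),(480,268))]
for a,b in((0,1),(2,3)): v=c[b]-c[a]; print("cooker -x dir",np.degrees(np.arctan2(v[1],v[0])),np.linalg.norm(v))
f=grab("wrist"); np.savez("w2.npz",**{k:f[k] for k in("img","range_z","camera_matrix","k1")},world_from_camera=W(f))
for b in r.boxes_of("shaft_tip","wrist"): print(np.round(b["position"]),round(b["confidence"],2),at_depth(f,b["position"]).round(3)); 
u,v=np.round(r.boxes_of("shaft_tip","wrist")[0]["position"]).astype(int); print(u,v)
x0,y0=max(u-60,0),max(v-45,0); print(x0,y0)
cv2.imwrite("pics/w2.png",cv2.resize(f["img"][y0:y0+90,x0:x0+120],None,fx=6,fy=6,interpolation=cv2.INTER_CUBIC))
print(f["range_z"][v-3:v+4,u-3:u+4].round(3))
```

```text
cooker -x dir 175.1066005647776 0.16744612141879492
cooker -x dir 174.60343161506466 0.15676176865757657
[335. 132.] 0.69 [ 0.47  -0.078  0.08 ]
335 132
275 87
[[0.254 0.255 0.255 0.255 0.255 0.254 0.254]
 [0.255 0.255 0.255 0.255 0.255 0.254 0.255]
 [0.254 0.255 0.256 0.254 0.254 0.255 0.254]
 [0.255 0.256 0.255 0.255 0.255 0.255 0.255]
 [0.257 0.255 0.254 0.256 0.255 0.255 0.254]
 [0.254 0.256 0.256 0.256 0.257 0.256 0.255]
 [0.256 0.256 0.254 0.255 0.255 0.256 0.255]]
```

View pics/w2.png

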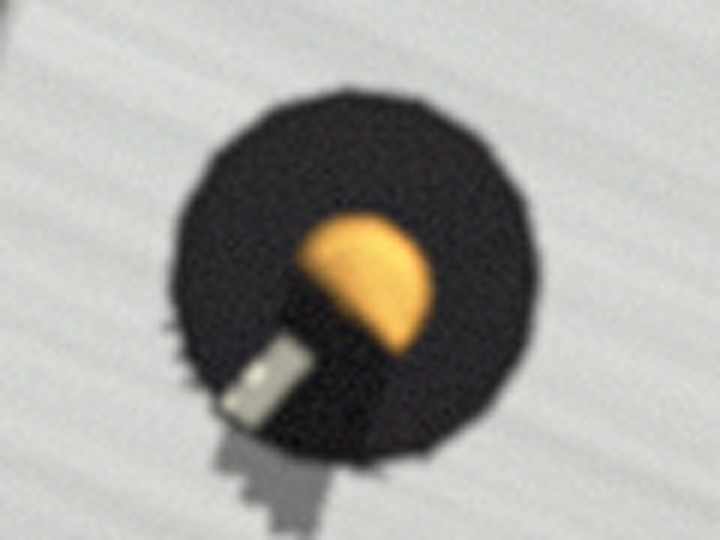

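Brass D seen with its flat facing lower-left. The chord runs (300,262)-(398,355) in the crop, with the tick at (265,380), which agrees. Next I'll compute the pose and go over to the keeper.

Run:
```python
from h import *
d=np.load("w2.npz"); f={k:d[k] for k in d}
g=f["img"].astype(int); m=((g[...,2]-g[...,0])>60).astype(np.uint8)
m[:90]=0;m[180:]=0;m[:,:280]=0;m[:,400:]=0
c=lambda u,v:(275+u/6-.4,87+v/6-.4)
A=at_z(f,c(300,262),.08);B=at_z(f,c(398,355),.08); t=(B-A)[:2]; print(np.linalg.norm(t)); t/=np.linalg.norm(t)
n=np.array([t[1],-t[0]]); 
ctr=at_z(f,c(358,275),.057); tk=at_z(f,c(265,380),.057); v=(tk-ctr)[:2]
if n@v<0:n=-n
print("flat dir",np.degrees(np.arctan2(n[1],n[0])),"tick dir",np.degrees(np.arctan2(v[1],v[0])),"bezel",ctr)
print("axis",(A+B)[:2]/2-2e-3*n)
ys,xs=np.nonzero(m); P=np.array([at_z(f,p,.08)[:2] for p in zip(xs,ys)])
print("mask centroid",P.mean(0),len(P),"range along n",(P@n).min(),(P@n).max(),"along t",(P@t).min(),(P@t).max(),"axis t,n",(((A+B)[:2]/2-2e-3*n)@t),(((A+B)[:2]/2-2e-3*n)@n))
```

```text
0.013643530891516637
flat dir 154.33145104169563 tick dir 155.14921145842285 bezel [ 0.46903445 -0.07914806  0.057     ]
axis [ 0.46831386 -0.07922263]
mask centroid [ 0.47039456 -0.0796707 ] 321 range along n -0.46344083359085847 -0.45436237910790245 along t -0.13900783258730653 -0.12481494267823307 axis t,n -0.13145234868132039 -0.4564146976756088
```

Emit:
{"api": "drive_tool", "payload": {"deltas": [{"dp": [0,40,40],"angular": [0,0,0]},{"dp": [-5,50,20],"angular": [0,0,0]},{"dp": [-5,50,0],"angular": [0,0,0]},{"dp": [-5,50,0],"angular": [0,0,0]},{"dp": [-5,50,0],"angular": [0,0,0]},{"dp": [-5,50,0],"angular": [0,0,0]},{"dp": [-5,40,0],"angular": [0,0,0]},{"dp": [0,0,0],"angular": [0,0,0]},{"dp": [0,0,0],"angular": [0,0,0]}]}}

```text
time_s: 4.3
position: [0.3837, 0.2419, 0.2623]
orientation: [-0.0, 0.989, 0.148, 0.001]
wrist_force: [0.5, -0.5, -0.2]
opening: 0.0853
finger_force: 0.0
```

Run:
```python
from h import *
f=grab("wrist"); np.savez("w3.npz",**{k:f[k] for k in("img","range_z","camera_matrix","k1")},world_from_camera=W(f))
print(f["st"]["position"],f["st"]["joint_positions"])
for k in("knob_center","keeper"):
  for b in r.boxes_of(k,"wrist"): print(k,np.round(b["position"]),round(b["confidence"],2),at_depth(f,b["position"]).round(3)); 
cv2.imwrite("pics/w3.png",f["img"])
```

```text
[0.38371053 0.24187846 0.2623111 ] [ 4.81749898e-01  5.65362728e-02  1.73435225e+00 -1.49294746e-04
  1.34922268e+00  1.75479194e+00]
knob_center [216.  18.] 0.92 [0.499 0.37  0.017]
knob_center [534. 147.] 0.68 [0.479 0.071 0.024]
knob_center [299. 123.] 0.57 [0.438 0.277 0.048]
keeper [349. 141.] 0.65 [0.434 0.23  0.004]
```

View pics/w3.png

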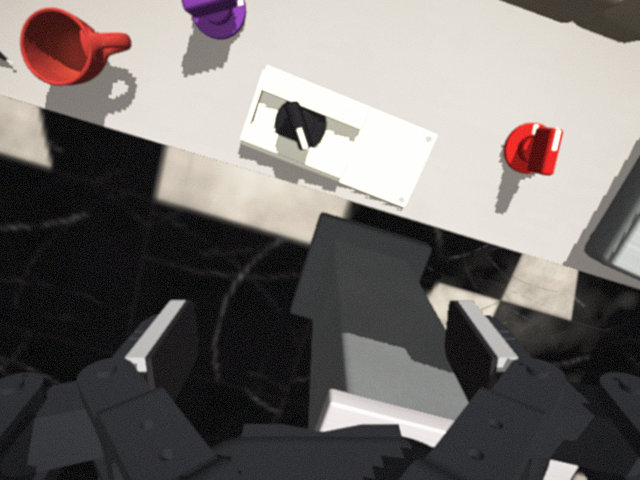

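The black knob sits at (300,124), with its white pointer at (303,140). Purple is at (215,15) and red at (533,148). The slot opens toward the right (-y). I'll go closer for the check crop.

Emit:
{"api": "drive_tool", "payload": {"deltas": [{"dp": [-5,12,-25],"angular": [0,0,0]},{"dp": [-5,10,-25],"angular": [0,0,0]},{"dp": [0,10,-25],"angular": [0,0,0]},{"dp": [0,0,0],"angular": [0,0,0]},{"dp": [0,0,0],"angular": [0,0,0]}], "hand": 45}}

```text
time_s: 5.08
position: [0.3739, 0.2739, 0.1874]
orientation: [-0.0, 0.989, 0.148, 0.001]
wrist_force: [-0.2, -0.8, 0.2]
opening: 0.0452
finger_force: 0.0
```

Run:
```python
from h import *
f=grab("wrist"); np.savez("w4.npz",**{k:f[k] for k in("img","range_z","camera_matrix","k1")},world_from_camera=W(f))
print(f["st"]["position"])
B=r.boxes_of("knob_center","wrist")
for b in B: print(np.round(b["position"]),round(b["confidence"],2),at_depth(f,b["position"]).round(3)); 
x0,y0=180,40
cv2.imwrite("pics/w4.png",cv2.resize(f["img"][y0:y0+195,x0:x0+260],None,fx=3,fy=3,interpolation=cv2.INTER_CUBIC))
```

```text
[0.37391592 0.2738803  0.1874065 ]
[242.  10.] 0.78 [0.492 0.368 0.006]
[338. 128.] 0.58 [0.435 0.281 0.05 ]
```

View pics/w4.png

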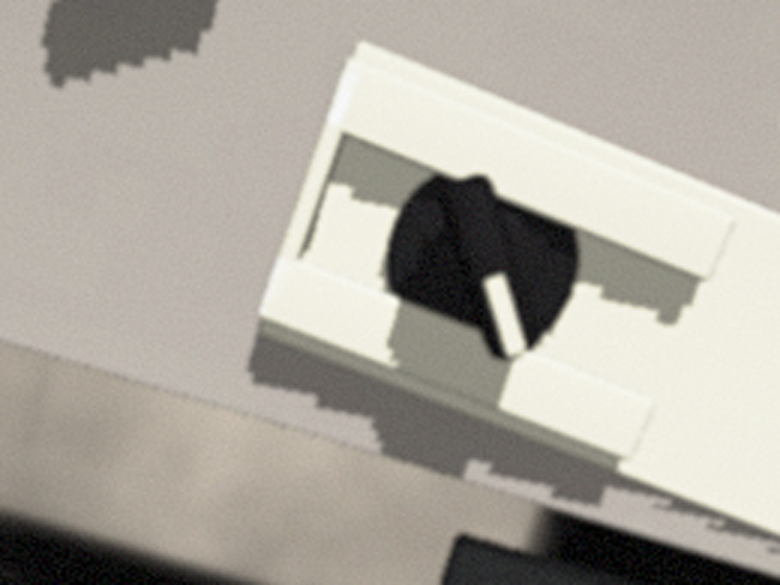

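Confirmed: this is the black knob with the white pointer. The bar runs (468,180)-(515,355) in the crop, pointer toward the bottom; the lip edges run (345,135)-(705,278) and (290,260)-(655,403).

Run:
```python
from h import *
d=np.load("w4.npz"); f={k:d[k] for k in d}
c=lambda u,v,z:at_z(f,(180+u/3-.3,40+v/3-.3),z)[:2]
a=lambda v:np.degrees(np.arctan2(v[1],v[0]))
p,q=c(468,180,.05),c(515,355,.05); print("bar ctr",(p+q)/2,"len",np.linalg.norm(q-p),"pointer dir",a(q-p))
p,q=c(495,278,.05),c(515,352,.05); print("line dir",a(q-p),np.linalg.norm(q-p))
u1,u2,l1,l2=c(345,135,.016),c(705,278,.016),c(290,260,.016),c(655,403,.016)
print("slot -y dirs",a(u2-u1),a(l2-l1),"ends",(u1+l1)/2,(u2+l2)/2)
s=(u2-u1)/np.linalg.norm(u2-u1); print(s,"gap",np.cross(s,l1-u1))
k=(c(468,180,.05)+c(515,355,.05))/2
print("knob offset from slot centre",np.cross(s,k-(u1+l1)/2),"dist to lip end along s",((u2+l2)/2-k)@s)
# skirt: dark mask side extents at z~.01
print("yaw tool x", a(np.array([np.cos(2*np.arctan2(.148,.989)),np.sin(2*np.arctan2(.148,.989))])))
```

```text
bar ctr [0.43535523 0.27735945] len 0.03837571018852302 pointer dir -146.80390759012084
line dir -146.68960990868317 0.01653893940326828
slot -y dirs -93.67856590790157 -93.99048938286676 ends [0.43807454 0.32026535] [0.43173933 0.22581635]
[-0.06415899 -0.99793969] gap -0.031742335980609236
knob offset from slot centre 3.9092834697143555e-05 dist to lip end along s 0.051668899352660835
yaw tool x 17.02186839942798<stdin>:9: DeprecationWarning: Arrays of 2-dimensional vectors are deprecated. Use arrays of 3-dimensional vectors instead. (deprecated in NumPy 2.0)
<stdin>:11: DeprecationWarning: Arrays of 2-dimensional vectors are deprecated. Use arrays of 3-dimensional vectors instead. (deprecated in NumPy 2.0)
```

Run:
```python
from h import *
for n in("top","side"):
    f=grab(n); z=f["range_z"]; K=f["camera_matrix"]; v,u=np.nonzero(z>0)
    p=cv2.undistortPoints(np.stack([u,v],1).astype(np.float32)[:,None],K,np.array([f["k1"],0,0,0.]))[:,0]
    P=(W(f)@np.c_[p*z[v,u][:,None],z[v,u],np.ones(len(u))].T).T[:,:3]
    for y in(.1,.15,.2,.25,.3,.35,.4):
        q=P[(abs(P[:,1]-y)<.025)&(P[:,0]>.47)&(P[:,0]<.75)&(P[:,2]>.08)]
        print(n,y,[ (lo,round(float(np.percentile(q[(q[:,2]>lo)&(q[:,2]<lo+.1),0],2)),3)) for lo in(.08,.18,.28) if ((q[:,2]>lo)&(q[:,2]<lo+.1)).sum()>5])
```

```text
top 0.1 [(0.08, 0.57), (0.28, 0.57)]
top 0.15 [(0.08, 0.571), (0.18, 0.614), (0.28, 0.561)]
top 0.2 [(0.08, 0.57), (0.28, 0.608)]
top 0.25 [(0.08, 0.571), (0.28, 0.607)]
top 0.3 [(0.08, 0.57), (0.28, 0.607)]
top 0.35 [(0.08, 0.571), (0.28, 0.608)]
top 0.4 [(0.08, 0.569), (0.28, 0.608)]
side 0.1 [(0.08, 0.571), (0.28, 0.602)]
side 0.15 [(0.08, 0.571), (0.18, 0.613), (0.28, 0.562)]
side 0.2 [(0.08, 0.571), (0.28, 0.611)]
side 0.25 [(0.08, 0.571), (0.28, 0.611)]
side 0.3 [(0.08, 0.571), (0.28, 0.611)]
side 0.35 [(0.08, 0.571), (0.28, 0.611)]
side 0.4 [(0.08, 0.571), (0.28, 0.61)]
```

Emit:
{"api": "drive_tool", "payload": {"deltas": [{"dp": [21,1,-20],"angular": [0,0,5.5]},{"dp": [21,1,-20],"angular": [0,0,5.5]},{"dp": [19.5,1.5,-20],"angular": [0,0,5.3]},{"dp": [0,0,-30],"angular": [0,0,0]},{"dp": [0,0,0],"angular": [0,0,0]},{"dp": [0,0,0],"angular": [0,0,0]}]}}

```text
time_s: 6.02
position: [0.4353, 0.2779, 0.0976]
orientation: [-0.0, 0.958, 0.287, 0.001]
wrist_force: [0.1, -0.0, 0.7]
opening: 0.0451
finger_force: 0.0
```

Emit:
{"api": "drive_tool", "payload": {"deltas": [{"dp": [0,-0.5,-25],"angular": [0,0,0]},{"dp": [0,0,-25],"angular": [0,0,0]},{"dp": [0,0,-16],"angular": [0,0,0]},{"dp": [0,0,-7],"angular": [0,0,0]},{"dp": [0,0,0],"angular": [0,0,0]}]}}

```text
time_s: 6.65
position: [0.4351, 0.2773, 0.0237]
orientation: [-0.0, 0.958, 0.287, 0.0]
wrist_force: [-1.1, -0.6, -0.0]
opening: 0.0446
finger_force: 0.0
```

Emit:
{"api": "drive_tool", "payload": {"deltas": [{"dp": [0,0,0],"angular": [0,0,0]},{"dp": [0,0,0],"angular": [0,0,0]},{"dp": [0,0,0],"angular": [0,0,0]},{"dp": [0,0,0],"angular": [0,0,0]}], "hand": 5, "squeeze": 40}}

```text
time_s: 7.15
position: [0.4353, 0.2774, 0.024]
orientation: [-0.0, 0.958, 0.287, 0.001]
wrist_force: [-0.9, -1.0, 6.5]
opening: 0.0114
finger_force: 40.0
```

Emit:
{"api": "drive_tool", "payload": {"deltas": [{"dp": [0,0,0.7],"angular": [0,0,0]},{"dp": [-1,-15,0],"angular": [0,0,0]},{"dp": [-1,-15,0],"angular": [0,0,0]},{"dp": [-1,-15,0],"angular": [0,0,0]},{"dp": [-1,-15,0],"angular": [0,0,0]},{"dp": [-1,-16,0],"angular": [0,0,0]},{"dp": [-1.2,-16,0],"angular": [0,0,0]},{"dp": [0,0,0],"angular": [0,0,0]},{"dp": [0,0,0],"angular": [0,0,0]}]}}

```text
time_s: 8.28
position: [0.4287, 0.1852, 0.024]
orientation: [0.0, 0.958, 0.287, -0.0]
wrist_force: [-0.5, -1.3, 2.2]
opening: 0.0116
finger_force: 39.2
```

Run:
```python
from h import *
f=grab("side"); 
for b in r.boxes_of("knob_center","side"): print(np.round(b["position"]),round(b["confidence"],2),at_depth(f,b["position"]).round(3))
cv2.imwrite("pics/s5.png",cv2.resize(f["img"][230:390,260:460],None,fx=4,fy=4.0*3/4*1.25,interpolation=cv2.INTER_CUBIC)[:600])
```

```text
[356. 317.] 0.76 [0.433 0.198 0.017]
[344. 278.] 0.74 [0.469 0.074 0.037]
```

View pics/s5.png

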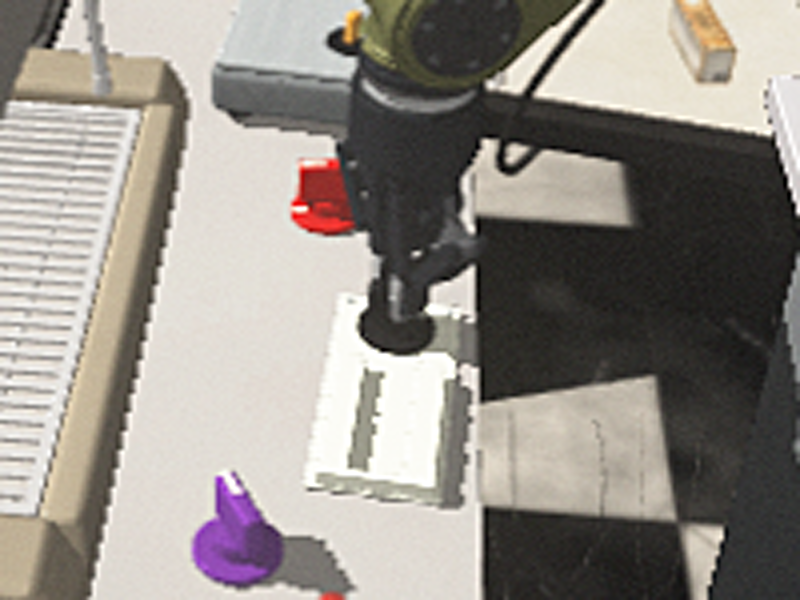

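The knob is clear of the lips, at the keeper's open end, and held. Lifting, turning and carrying it to above the shaft.

Emit:
{"api": "drive_tool", "payload": {"deltas": [{"dp": [0,0,30],"angular": [0,0,0]},{"dp": [0,0,50],"angular": [0,0,0]},{"dp": [5,-36,25],"angular": [0,0,-8.4]},{"dp": [6,-38,0],"angular": [0,0,-8.4]},{"dp": [6,-38,0],"angular": [0,0,-8.4]},{"dp": [6,-38,0],"angular": [0,0,-8.4]},{"dp": [6,-38,0],"angular": [0,0,-8.4]},{"dp": [5,-38,0],"angular": [0,0,-8.4]},{"dp": [6,-38,0],"angular": [0,0,-8.2]},{"dp": [0,0,0],"angular": [0,0,0]},{"dp": [0,0,0],"angular": [0,0,0]}]}}

```text
time_s: 9.75
position: [0.4686, -0.0782, 0.1287]
orientation: [-0.0, 0.976, -0.218, -0.0]
wrist_force: [0.1, -0.2, -1.8]
opening: 0.0111
finger_force: 39.2
```

Run:
```python
from h import *
f=grab("wrist"); np.savez("w6.npz",**{k:f[k] for k in("img","range_z","camera_matrix","k1")},world_from_camera=W(f))
print(f["st"]["position"],f["st"]["orientation"],f["st"]["joint_positions"],f["st"]["finger_force"])
a=f["img"][130:430,120:520]
cv2.imwrite("pics/w6.png",cv2.resize(a,None,fx=2,fy=2,interpolation=cv2.INTER_CUBIC))
```

```text
[ 0.46855267 -0.07822645  0.12872958] [-9.20535203e-05  9.75996283e-01 -2.17786926e-01 -3.19951555e-04] [-2.42638051e-01  2.52868658e-01  1.83937586e+00  1.95156881e-04
  1.04999212e+00  1.76715392e+00] 39.16880428791046
```

View pics/w6.png

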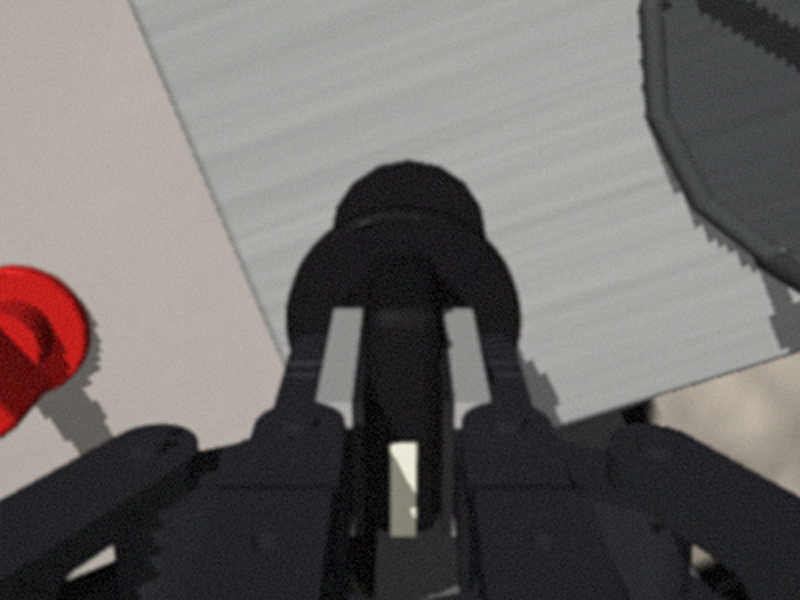

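The knob is held straight, with its skirt centred near crop (404,310), pointer at (403,490) and the bezel showing at (408,161). Next, a numeric check of the offset.

Run:
```python
from h import *
d=np.load("w6.npz"); f={k:d[k] for k in d}
t=np.array([.46855,-.07823]); a=np.radians(-25.16); X=np.array([np.cos(a),np.sin(a)]); Y=np.array([np.sin(a),-np.cos(a)])
def rel(u,v,z): p=at_z(f,(120+u/2,130+v/2),z)[:2]-t; return (p@X*1e3).round(1),(p@Y*1e3).round(1)
print("skirt front",rel(404,220,.1147)," L/R",rel(288,310,.1147),rel(519,310,.1147))
print("bezel front",rel(408,161,.057),"L/R",rel(336,225,.057),rel(482,225,.057))
s=np.array([.4687,-.0792])-t; print("shaft axis in tool mm",s@X*1e3,s@Y*1e3)
```

```text
skirt front (np.float64(22.4), np.float64(-0.1))  L/R (np.float64(3.5), np.float64(-23.4)) (np.float64(3.5), np.float64(23.1))
bezel front (np.float64(20.7), np.float64(1.0)) L/R (np.float64(3.2), np.float64(-18.1)) (np.float64(3.2), np.float64(20.8))
shaft axis in tool mm 0.5481616867195583 0.814198234592036
```

Emit:
{"api": "drive_tool", "payload": {"deltas": [{"dp": [0.3,-1.2,-12],"angular": [0,0,0]},{"dp": [0,0,-12],"angular": [0,0,0]},{"dp": [0,0,-3],"angular": [0,0,0]},{"dp": [0,0,-3],"angular": [0,0,0]},{"dp": [0,0,-3],"angular": [0,0,0]},{"dp": [0,0,0],"angular": [0,0,0]}]}}

```text
time_s: 10.55
position: [0.4685, -0.0798, 0.0956]
orientation: [-0.0, 0.976, -0.218, -0.001]
wrist_force: [-2.9, 1.3, -2.7]
opening: 0.0114
finger_force: 39.0
```

Emit:
{"api": "drive_tool", "payload": {"deltas": [{"dp": [-0.6,0.3,-2],"angular": [0,0,0]},{"dp": [0,0,-3],"angular": [0,0,0]},{"dp": [0,0,-3],"angular": [0,0,0]},{"dp": [0,0,0],"angular": [0,0,0]}]}}

```text
time_s: 11.05
position: [0.4681, -0.0796, 0.0875]
orientation: [-0.0, 0.976, -0.218, -0.0]
wrist_force: [-2.8, 1.7, -2.3]
opening: 0.0117
finger_force: 39.1
```

Emit:
{"api": "drive_tool", "payload": {"deltas": [{"dp": [-0.4,0.2,-2],"angular": [0,0,0]},{"dp": [0,0,-2],"angular": [0,0,0]},{"dp": [0,0,-2],"angular": [0,0,0]},{"dp": [0,0,0],"angular": [0,0,0]}], "squeeze": 70}}

```text
time_s: 11.55
position: [0.4681, -0.0795, 0.0822]
orientation: [0.0, 0.976, -0.218, 0.0]
wrist_force: [-4.4, 1.5, 6.5]
opening: 0.0108
finger_force: 73.4
```

Emit:
{"api": "drive_tool", "payload": {"deltas": [{"dp": [0,0,-2],"angular": [0,0,0]},{"dp": [0,0,-1.5],"angular": [0,0,0]},{"dp": [0,0,0],"angular": [0,0,0]},{"dp": [0,0,0],"angular": [0,0,0]}]}}

```text
time_s: 12.05
position: [0.4682, -0.0795, 0.079]
orientation: [0.0, 0.976, -0.218, 0.0]
wrist_force: [-6.0, 1.7, 10.0]
opening: 0.0106
finger_force: 74.5
```

Emit:
{"api": "drive_tool", "payload": {"deltas": [{"dp": [0,0,-1],"angular": [0,0,0]},{"dp": [0,0,-0.7],"angular": [0,0,0]},{"dp": [0,0,0],"angular": [0,0,0]},{"dp": [0,0,0],"angular": [0,0,0]}]}}

```text
time_s: 12.55
position: [0.4685, -0.0796, 0.0786]
orientation: [0.0, 0.976, -0.218, 0.001]
wrist_force: [-13.5, 3.0, 27.7]
opening: 0.0108
finger_force: 77.4
```

Run:
```python
from h import *
f=grab("side"); s=f["st"]; print(s["wrist_force"].round(1),s["position"])
cv2.imwrite("pics/s7.png",cv2.resize(f["img"][200:270,300:393],None,fx=8,fy=8,interpolation=cv2.INTER_CUBIC))
```

```text
[-13.5   3.   27.7] [ 0.46847861 -0.07958986  0.0786035 ]
```

View pics/s7.png

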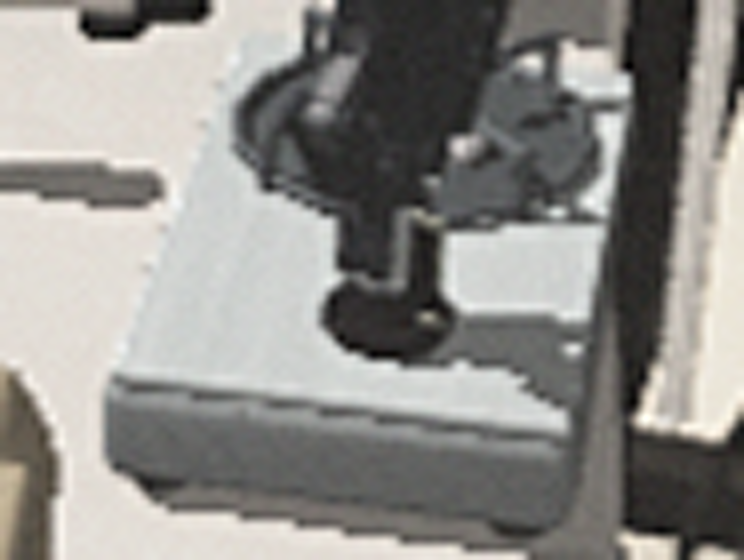

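The force rose steeply to 28 N at the predicted height, so the shaft is at its lower stop. The picture shows the knob flush on the bezel and still gripped. Handing in.

```bash
python3 -c "
from rig import r
print(r.finish_job())"
```

```text
the job is handed in; nothing more can be done
None
```

I slid the black knob out of the keeper, fitted it on the D-shaft with the flats matched, and handed the job in at about 12.6 s still gripping it and pressing it to the lower stop; no verdict was returned.

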